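# Slide the plated slate onto the pass

### The job

Slide the top slate, with the ramekin riding on it, sideways off the stack until it is clear of the stack and wholly on the wooden stand, without lifting it or disturbing the slates below. Then push it back along the stand until it sits square and fully home against the brass backstop, press it there with about 8 N for a second (the backstop must never get more than 20 N), and leave it there, against the stop. Do not touch the ramekin, and leave the cup, jar and shaker where they are.

Things in the scene. Friction and masses are not known exactly. Their poses are not given: they have to be found in the camera images.
- plinth: low fixed steel block under the stack, 150 (x) x 124 (y) x 20 mm high, on the counter. Origin: centre of its underside; z up; x points away from the robot (yaw up to 0.22 rad), y along the row of stands. Both stands have its yaw; their centres lie 170 mm to its +y and -y sides (23 mm free between block and stand); which is on which side varies.
- pass_stand: fixed wooden stand with the brass backstop: top 230 (x, from -100 to +130 mm of its origin) x 170 mm (y), its flat upper face 54 mm above the counter, i.e. 2 mm below the underside of the top slate on the stack. Origin: at counter level, in line (y) with the stand's middle; axes as the plinth's (+x to the backstop). The front (-x) and both side edges are open.
- backstop: two guides on the stand's sides and the brass bar (21 mm high, along y) clamped on them. Origin: fixed, 54 mm above the stand's; NOT the bar. The bar's near face, a sprung steel strip (gives 3 mm under 0.1 to 0.5 N, then rigid), is anywhere 70 to 98 mm in +x of it, square to x, unmeasured: see or feel it. Slate home: strip fully in, slate centre at 13 to 41 mm. Over 20 N breaks it.
- slate1: top slate of the stack: dark square stone slate, 120 x 120 x 12 mm, 0.32 to 0.5 kg, carrying the ramekin; too wide to grasp. Origin: centre of its underside, 56 mm above the counter at the start; edges along its x and y axes, within 0.03 rad of the plinth's. Smooth: sliding it takes about 0.8 to 4 N (varies unseen; fingers that bear down add drag); what is pushed beyond that goes into the backstop.
- ramekin: small white open ramekin, 64 mm across, 34 mm high, 0.11 to 0.2 kg, standing loose near the middle of the top slate, carried along by friction. Origin: centre of its underside.
- cup_stand: the other stand: white top with a grey rail, size and axes as the wooden one's, occupied by the cup. Not to be used.
- cup: terracotta cup, 60 mm across, 50 mm high, loose, near the middle of the white stand. Origin: centre of its underside.
- jar: amber jar, 56 mm across, 85 mm high, loose on the counter beyond the end of the row. Origin: centre of its underside.
- shaker: steel shaker, 48 mm across, 88 mm high, loose on the counter beyond the end of the row. Origin: centre of its underside.
- slate2: second slate of the stack, counted from the top, same size as the top one, loose; stacked only roughly true (edges up to about 6 mm and 0.06 rad off the next one's). Origin: centre of its underside, 44 mm above the counter.
- slate3: third slate of the stack, counted from the top, same size as the top one, loose; stacked only roughly true (edges up to about 6 mm and 0.06 rad off the next one's). Origin: centre of its underside, 32 mm above the counter.
- slate4: lowest slate of the stack, counted from the top, same size as the top one, loose; stacked only roughly true (edges up to about 6 mm and 0.06 rad off the next one's). Origin: centre of its underside, 20 mm above the counter.
Not all that is in view belongs to the job. Leave any blue look-alike of the ramekin alone. Leave any green or turquoise look-alike of the slate1 alone.

How it is judged:
By the outcome, as a careful person would: the job done as asked, in the order asked, and still so for the second after the job is handed in, with the robot touching nothing.
It also fails if it takes over 70 s, if anything falls off the work surface, if the arm or the gripper's body presses on something with over 40 N, if the wrist force passes 120 N, or if a joint passes its speed limit or range.

### The arm

A 7-joint arm with a two-finger parallel gripper is mounted at the origin on the work surface. World frame = base frame: x ahead of the robot, y to its left, z up, the work surface at z = 0. Lengths are in mm, angles in rad, forces in N, time in s.
With the tool pointing down it reaches from about 350 to 900 mm from the base axis. Payload 7.2 kg.
Tool frame: the origin (TCP) lies on the centre line of the jaws, within the pads' length; the fingertips stand 17 mm ahead of it and the grasp point (between the pads) lies 2 mm behind it (bot.tip_reach is the z of the fingertips in the tool frame, in mm); z points along the fingers, y is the line along which they close (so a half turn about z gives the same grasp; the last joint's range is limited). The gripper opens to 85 mm and grips with 20 to 120 N. Pads are 22 mm wide; open, the fingers measure 114 mm over their backs; the gripper's body (76 mm by 85 mm) begins 54 mm behind the grasp point. The pads swing forward as they close: fully open they stand 13 mm farther back than shut.
Start: joints at [1.252, 0.411, -0.013, 1.596, 0.006, 1.134, -0.082], TCP at [155.099, -605.452, 248.297] pointing down, gripper open.
Joint ranges: [-2.95, 2.95], [-0.29, 1.99], [-1.47, 1.44], [0.14, 2.54], [-1.03, 4.17], [0.13, 1.85], [-2.86, 2.86]. Speed limits (rad/s): [2.39, 2.39, 3.01, 3.01, 3.14, 3.14, 3.14].

### API

Orientations are given as a 3x3 rotation matrix whose columns are the frame's x, y, z axes.
In Python, from station import bot gives the robot as it stands.
- The arm moves only by the tool arm_command, never from a script. Its argument "deltas" is a list that holds one entry, the list of rows, each a list of 6 numbers: the shift along the tool's x, y, z in mm, then the turn, a rotation vector about the tool's x, y, z in rad. A call has exactly 10 rows; each row shifts and turns the commanded pose from where the row before left it, along the tool's axes as they then stand; what a row does not reach is not made up. A row lasts 1/10 s, in which the tool goes at most 50 mm and 8.59 degrees, less where a joint would pass 70% of its speed; a pose out of reach is approached as far as the arm can. A call is refused whole if a number of a shift passes 50 or a number of a turn 0.15, either way. A call with a gripper value outside its range is refused whole. "grip" is the gripper command: -1 is shut, 1 is fully open, values between are in proportion, set as the call begins (left out, the last holds). The fingers move at their own pace and stop on an object; "squeeze" is the grip in N (left out, the last holds). Time passes only in rows, so rows that do not move let the fingers close, or fill a call up. It gives the time, the measured TCP pose, the force, the opening and the grip force at its end, in the units of the state.
- bot.sense(): the state, without advancing time (a new reading comes with each control period).
- bot.get_image(name): name is "scene" or "top" or "wrist"; returns a dict with "frame" (420x560x3 uint8, blue, green, red), "mtx" (3x3 intrinsics, pixels), "k1" (the pictures are not rectified: a ray, as slopes to the right and down, at radius r is drawn at 1 + k1 r^2 times it, then the intrinsics apply), "xyz" and "orientation" of the camera in the world. Camera axes: x right, y down, z forward; pixel columns grow to the right and rows downward; lengths in mm; the calibration is good to about 2 mm. A picture is of the moment at which its call begins. There is no depth.
- bot.close_job(): hands the job in; it is judged then, once.
The state is a dict: "time": time; "joint_positions": joint angles; "qd": joint speeds; "tau": joint torques, N m; "position": TCP position; "orientation": TCP orientation; "contact_force": force on the tool from outside, world axes, zero at the start; "wrist_torque": the same for the moment, N m; "grip_width": finger opening in mm; "finger_force": force on a finger pad.
Only numpy, scipy, OpenCV 4.12 (cv2) and the standard library are available. Lean on these libraries where they do the work, as an engineer would, in place of code of your own. Each camera call takes 0.05 s, during which the arm holds its last target. There are 200 camera calls.

## Working session

There is one attempt and no reset: what is moved stays moved. The work goes in short steps, Python scripts to look and compute and a tool call to move; the robot and the scene stay as the last step left them, time stands still between calls to the robot, and variables do not carry over. Pictures are saved under pics/ and viewed, at most 10 in all, crops included, and the job is handed in when it is done.

Besides the shell and the picture viewer there is one more tool, called after "Emit:" as name(argument=value, ...) on one line, values as JSON. arm_command: Moves the arm, as the interface text tells. Its arguments: {"type":"object","properties":{"deltas":{"type":"array","items":{"type":"array","items":{"type":"array","items":{"type":"number"}}}},"grip":{"type":"number"},"squeeze":{"type":"number"}},"required":["deltas"]}

```bash
ls; mkdir -p pics
cat > h.py <<'E'
import numpy as np, cv2
from station import bot
def ray(im,uv):
    K=np.array(im["mtx"]);uv=np.atleast_2d(np.array(uv,float))
    d=np.c_[(uv[:,0]-K[0,2])/K[0,0],(uv[:,1]-K[1,2])/K[1,1]]
    s=d.copy()
    for _ in range(20): s=d/(1+im["k1"]*(s**2).sum(1,keepdims=True))
    return np.c_[s,np.ones(len(s))]@np.array(im["orientation"]).T
def onplane(im,uv,z):
    r=ray(im,uv);c=np.array(im["xyz"],float)
    return c+r*((z-c[2])/r[:,2:3])
def proj(im,P):
    P=np.atleast_2d(np.array(P,float));q=(P-np.array(im["xyz"]))@np.array(im["orientation"])
    s=q[:,:2]/q[:,2:];s=s*(1+im["k1"]*(s**2).sum(1,keepdims=True));K=np.array(im["mtx"])
    return np.c_[s[:,0]*K[0,0]+K[0,2],s[:,1]*K[1,1]+K[1,2]]
E
python3 - <<'E'
from h import *
a=bot.get_image("top");b=bot.get_image("scene")
import pickle;pickle.dump((a,b),open("im0.pkl","wb"))
for n,i in (("top",a),("scene",b)):
    cv2.imwrite(f"pics/{n}0.png",i["frame"]); print(n,i["xyz"],np.round(i["orientation"],2).tolist())
s=bot.sense();print(s["position"],np.round(s["orientation"],3),s["contact_force"],s["grip_width"],bot.tip_reach)
E
```

```text
pics
top [ 319.10280575   -6.58790701 1365.05846129] [[-0.02, -0.99, 0.17], [-1.0, 0.02, -0.0], [-0.0, -0.17, -0.99]]
scene [1420.27637694  168.3350255   945.88779778] [[-0.22, 0.67, -0.71], [0.98, 0.16, -0.15], [0.01, -0.73, -0.69]]
[ 154.97460395 -605.04644807  247.52466742] [[ 0.969  0.248 -0.   ]
 [ 0.248 -0.969  0.001]
 [-0.    -0.001 -1.   ]] [ 0.22899607 -0.96015952  0.42286731] 85.42121116610099 17.0
```

View pics/top0.png

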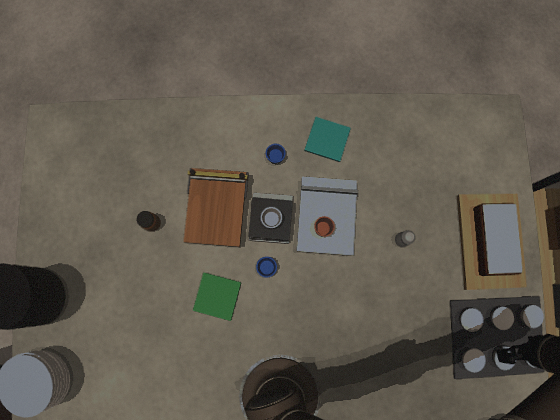

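View pics/scene0.png

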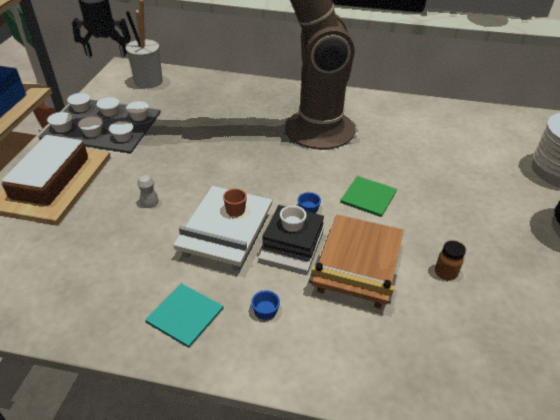

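Top view: wooden stand at (216,212) with brass bar (218,174), on the +y side. The stack with the white ramekin is at (271,217), and the white stand with the cup is at (325,225). The green (217,296) and turquoise (327,139) squares and the blue bowls (276,154), (267,267) are look-alikes. The slate meant is the dark one under the white ramekin, between the stands.

Run:
```python
from h import *
import pickle;a,b=pickle.load(open("im0.pkl","rb"))
f=a["frame"];hsv=cv2.cvtColor(f,cv2.COLOR_BGR2HSV)
roi=np.zeros(f.shape[:2],np.uint8);roi[160:255,180:250]=255
m=cv2.inRange(hsv,(3,100,60),(18,255,255))&roi
c=max(cv2.findContours(m,0,2)[0],key=cv2.contourArea);r=cv2.minAreaRect(c)
print("wood",onplane(a,cv2.boxPoints(r),54)[:,:2].round(1).tolist())
roi[:]=0;roi[185:245,247:297]=255
m=cv2.inRange(hsv,(0,0,0),(180,255,75))&roi
c=max(cv2.findContours(m,0,2)[0],key=cv2.contourArea);r=cv2.minAreaRect(c)
print("slate",r,onplane(a,cv2.boxPoints(r),68)[:,:2].round(1).tolist())
roi[:]=0;roi[165:260,296:360]=255
m=cv2.inRange(hsv,(0,0,140),(180,60,255))&roi
c=max(cv2.findContours(m,0,2)[0],key=cv2.contourArea);r=cv2.minAreaRect(c)
print("white",onplane(a,cv2.boxPoints(r),54)[:,:2].round(1).tolist())
print("ramekin",onplane(a,[271,217],102).round(1))
cv2.imwrite("pics/crop.png",cv2.resize(f[155:260,175:365],None,fx=4,fy=4,interpolation=2))
w=bot.get_image("wrist");s=bot.sense()
R=np.array(s["orientation"])
print("cam in tool",R.T@(np.array(w["xyz"])-s["position"]),(R.T@np.array(w["orientation"])).round(2).tolist(),w["mtx"])
```

```text
wood [[463.9, 281.0], [660.6, 266.5], [640.8, 94.8], [445.9, 113.3]]
slate ((269.56146240234375, 214.32376098632812), (50.247337341308594, 55.04573059082031), 5.19442892074585) [[465.9, 103.2], [631.6, 87.4], [614.5, -62.9], [449.7, -44.0]]
white [[470.2, -140.2], [470.0, -146.2], [467.0, -146.0], [467.2, -140.1]]
ramekin [[525.8  16.1 102. ]]
cam in tool [  72.25171893   -0.97229021 -125.12605879] [[0.0, -0.96, -0.29], [1.0, 0.0, 0.0], [0.0, -0.29, 0.96]] [[347.33521794   0.         283.28674004]
 [  0.         347.33521794 202.57506136]
 [  0.           0.           1.        ]]
```

View pics/crop.png

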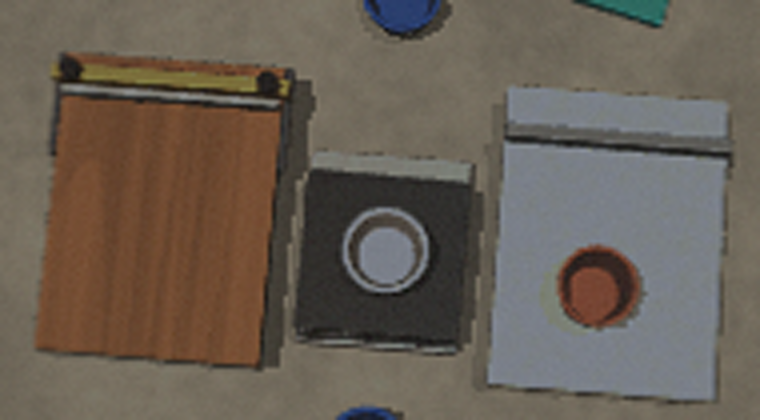

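Yaw is about -0.09 rad, with the stack near (522,18) and the wooden stand at +y. The crop confirms the target: a dark slate with the white ramekin beside the wooden stand with the brass bar. I'll move above it and look from close by.

Emit:
arm_command(deltas=[[[20,-22,0,0,0,0],[28,-30,0,0,0,0],[28,-30,0,0,0,0],[28,-30,0,0,0,0],[28,-30,0,0,0,0],[28,-30,0,0,0,0],[28,-30,0,0,0,0],[28,-30,0,0,0,0],[28,-30,0,0,0,0],[28,-30,0,0,0,0]]])

```text
time: 1.15
position: [346.5, -253.5, 248.3]
orientation: [[0.969, 0.248, 0.0], [0.248, -0.969, -0.0], [0.0, 0.0, -1.0]]
contact_force: [1.2, 0.1, 0.5]
grip_width: 85.4
finger_force: 0.0
```

Emit:
arm_command(deltas=[[[28.6,-31.3,0,0,0,-0.123],[32.2,-27.5,0,0,0,-0.123],[35.4,-23.4,0,0,0,-0.123],[38,-18.9,0,0,0,-0.123],[40,-14.1,0,0,0,-0.123],[41.4,-9,0,0,0,-0.123],[42.2,-3.9,0,0,0,-0.123],[42.4,1.3,0,0,0,-0.123],[41.9,6.5,0,0,0,-0.123],[25,7,0,0,0,-0.123]]])

```text
time: 2.15
position: [538.5, 107.9, 248.2]
orientation: [[0.083, 0.997, 0.0], [0.997, -0.083, 0.002], [0.002, 0.0, -1.0]]
contact_force: [-0.6, -0.8, -0.4]
grip_width: 85.2
finger_force: 0.0
```

Run:
```python
from h import *
import pickle
w=bot.get_image("wrist");pickle.dump(w,open("w1.pkl","wb"));cv2.imwrite("pics/w1.png",w["frame"])
s=bot.sense();print(s["position"],w["xyz"],s["joint_positions"])
```

```text
[539.35204113 111.230645   248.25354799] [543.75534199 180.98786016 373.57509107] [ 0.24657166  0.36463639 -0.68546357  1.7456718   0.24993369  1.11844094
 -0.58868785]
```

View pics/w1.png

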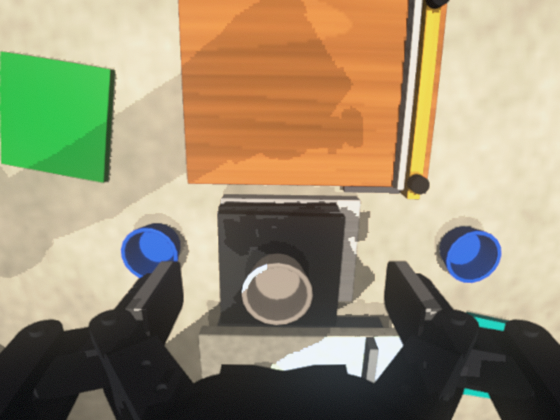

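Wrist view: the slate's top face spans about (218,207)–(343,213)–(337,322)–(221,326). The ramekin rim is at (277,293), the wood's near edge runs (188,184)–(395,188), and the white strip is at x≈403–413.

Run:
```python
from h import *
import pickle;w=pickle.load(open("w1.pkl","rb"))
print("slate",onplane(w,[[218,207],[343,213],[337,324],[221,326]],68)[:,:2].round(1).tolist())
print("ram",onplane(w,[277,293],102).round(1))
print("wood",onplane(w,[[188,184],[395,188],[180,2]],54)[:,:2].round(1).tolist())
print("strip75",onplane(w,[[404,188],[416,2],[396,188],[406,2]],75)[:,:2].round(1).tolist())
print("strip54",onplane(w,[[396,188],[406,2]],54)[:,:2].round(1).tolist())
f=w["frame"][180:345,190:420];cv2.imwrite("pics/w1c.png",cv2.resize(cv2.convertScaleAbs(f,alpha=1.6,beta=20),None,fx=3.4,fy=3.4,interpolation=2))
```

```text
slate [[475.5, 91.2], [590.4, 75.9], [580.7, -44.9], [460.4, -37.6]]
ram [[524.4  17.5 102. ]]
wood [[446.9, 112.1], [643.2, 92.1], [463.4, 269.2]]
strip75 [[644.8, 97.2], [654.3, 248.7], [637.5, 97.8], [646.3, 249.1]]
strip54 [[644.1, 92.0], [653.5, 253.9]]
```

View pics/w1c.png

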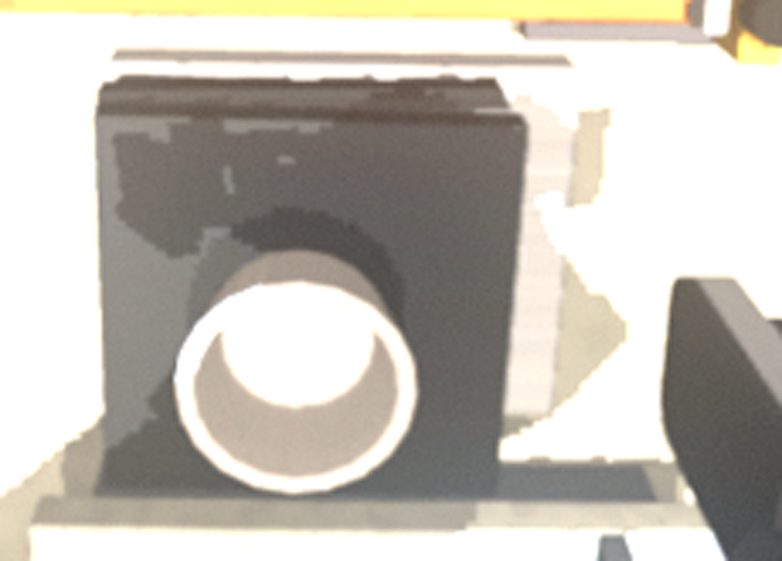

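Yaw is about -0.10, the slate centre is near (527,20), and the near strip is about 90 mm from the stop origin. I'll first touch the wooden stand's top (z=54) lightly to calibrate where the open tips are.

Emit:
arm_command(deltas=[[[8,0,17,0,0,0],[8,0,17,0,0,0],[8,0,17,0,0,0],[8,0,17,0,0,0],[8,0,17,0,0,0],[8,0,17,0,0,0],[8,0,17,0,0,0],[8,0,17,0,0,0],[8,0,17,0,0,0],[8,0,15,0,0,0]]], grip=1)

```text
time: 3.2
position: [544.8, 184.9, 78.6]
orientation: [[0.09, 0.996, -0.001], [0.996, -0.09, -0.0], [-0.0, -0.001, -1.0]]
contact_force: [0.6, -1.7, 0.2]
grip_width: 85.4
finger_force: 0.0
```

Emit:
arm_command(deltas=[[[0,0,2,0,0,0],[0,0,2,0,0,0],[0,0,2,0,0,0],[0,0,2,0,0,0],[0,0,2,0,0,0],[0,0,1,0,0,0],[0,0,0,0,0,0],[0,0,0,0,0,0],[0,0,0,0,0,0],[0,0,0,0,0,0]]])

```text
time: 4.2
position: [545.0, 184.3, 69.3]
orientation: [[0.09, 0.996, 0.0], [0.996, -0.09, 0.0], [0.0, 0.0, -1.0]]
contact_force: [0.7, -0.8, 0.3]
grip_width: 85.2
finger_force: 0.0
```

Emit:
arm_command(deltas=[[[0,0,2,0,0,0],[0,0,2,0,0,0],[0,0,1,0,0,0],[0,0,1,0,0,0],[0,0,1,0,0,0],[0,0,1,0,0,0],[0,0,1,0,0,0],[0,0,0.5,0,0,0],[0,0,0,0,0,0],[0,0,0,0,0,0]]])

```text
time: 5.2
position: [545.0, 184.3, 59.8]
orientation: [[0.09, 0.996, 0.0], [0.996, -0.09, 0.0], [0.0, 0.0, -1.0]]
contact_force: [0.4, 0.2, 0.7]
grip_width: 85.4
finger_force: 0.0
```

Emit:
arm_command(deltas=[[[0,0,0.5,0,0,0],[0,0,0,0,0,0],[0,0,0.5,0,0,0],[0,0,0,0,0,0],[0,0,0.5,0,0,0],[0,0,0,0,0,0],[0,0,0.5,0,0,0],[0,0,0,0,0,0],[0,0,0,0,0,0],[0,0,0,0,0,0]]])

```text
time: 6.2
position: [545.0, 184.3, 58.0]
orientation: [[0.09, 0.996, 0.0], [0.996, -0.09, -0.0], [-0.0, 0.0, -1.0]]
contact_force: [-1.4, -0.6, 4.0]
grip_width: 85.5
finger_force: 2.0
```

Emit:
arm_command(deltas=[[[0,0,-30,0,0,0],[0,0,-30,0,0,0],[0,0,-35,0,0,0],[-35,0,0,0,0,0],[-35,0,0,0,0,0],[-35,0,0,0,0,0],[-35,0,0,0,0,0],[-35,-1,0,0,0,0],[-35,-1,0,0,0,0],[-36,-1,0,0,0,0]]])

```text
time: 7.2
position: [519.6, -61.8, 152.7]
orientation: [[0.09, 0.996, 0.0], [0.996, -0.09, 0.0], [0.0, 0.0, -1.0]]
contact_force: [0.1, -0.4, 0.3]
grip_width: 85.2
finger_force: 0.0
```

Run:
```python
from h import *
import pickle
for i in range(4): w=bot.get_image("wrist")
pickle.dump(w,open("w2.pkl","wb"));cv2.imwrite("pics/w2.png",cv2.convertScaleAbs(w["frame"],alpha=1.3,beta=15))
s=bot.sense();print(s["time"],s["position"],w["xyz"])
```

```text
7.4 [519.73055574 -61.30155248 152.64817951] [525.69794863   9.84288328 277.62727647]
```

View pics/w2.png

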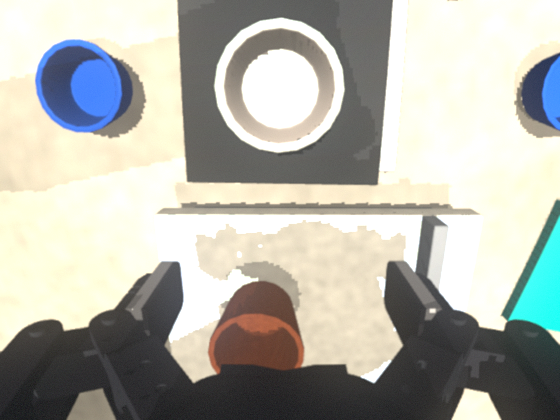

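The slate's rear edge shows at (187,184)–(378,184) and the cup rim at (255,345). The grey rail's near end is at (432,218).

Run:
```python
from h import *
import pickle;w=pickle.load(open("w2.pkl","rb"))
print("edge",onplane(w,[[187,184],[378,184],[180,2],[392,2]],68).round(1).tolist())
print("ram",onplane(w,[280,85],102).round(1),onplane(w,[[215,85],[345,85]],102).round(1).tolist())
print("cup",onplane(w,[[255,347],[209,347],[302,347]],104).round(1).tolist())
print("rail",onplane(w,[[424,218],[445,218],[415,290]],75).round(1).tolist(),onplane(w,[[424,218]],54).round(1))
```

```text
edge [[460.8, -35.0, 68.0], [579.4, -46.3, 68.0], [473.6, 67.8, 68.0], [590.2, 56.8, 68.0]]
ram [[524.5  16.6 102. ]] [[493.2, 19.7, 102.0], [555.8, 13.7, 102.0]]
cup [[494.8, -131.3, 104.0], [466.9, -128.9, 104.0], [523.1, -133.9, 104.0]]
rail [[606.2, -69.0, 75.0], [619.7, -70.3, 75.0], [601.6, -119.8, 75.0]] [[614.5 -77.1  54. ]]
```

Emit:
arm_command(deltas=[[[0,0,13,0,0,0],[0,0,13,0,0,0],[0,0,13,0,0,0],[0,0,13,0,0,0],[0,0,13,0,0,0],[0,0,13,0,0,0],[0,0,5,0,0,0],[0,0,3,0,0,0],[0,0,2,0,0,0],[0,0,1,0,0,0]]])

```text
time: 8.4
position: [520.2, -60.5, 64.0]
orientation: [[0.09, 0.996, 0.001], [0.996, -0.09, -0.0], [-0.0, 0.001, -1.0]]
contact_force: [-0.3, -0.3, -0.6]
grip_width: 85.2
finger_force: 0.0
```

Emit:
arm_command(deltas=[[[0,0,0.2,0,0,0],[0.8,0,0,0,0,0],[1,0,0,0,0,0],[1,0,0,0,0,0],[1,0,0,0,0,0],[1,0,0,0,0,0],[1,0,0,0,0,0],[1,0,0,0,0,0],[1,0,0,0,0,0],[1,0,0,0,0,0]]])

```text
time: 9.4
position: [520.8, -52.0, 63.6]
orientation: [[0.09, 0.996, 0.0], [0.996, -0.09, -0.0], [-0.0, 0.0, -1.0]]
contact_force: [0.3, -1.1, -0.5]
grip_width: 85.4
finger_force: 0.6
```

Emit:
arm_command(deltas=[[[0.8,0,0,0,0,0],[0.8,0,0,0,0,0],[0.8,0,0,0,0,0],[0.8,0,0,0,0,0],[0.8,0,0,0,0,0],[0.8,0,0,0,0,0],[0.8,0,0,0,0,0],[0.8,0,0,0,0,0],[0.8,0,0,0,0,0],[0.8,0,0,0,0,0]]])

```text
time: 10.4
position: [521.3, -43.7, 63.6]
orientation: [[0.09, 0.996, -0.0], [0.996, -0.09, -0.0], [-0.0, -0.0, -1.0]]
contact_force: [-0.3, -1.2, 1.4]
grip_width: 85.8
finger_force: 0.9
```

Emit:
arm_command(deltas=[[[1,0,0,0,0,0],[1,0,0,0,0,0],[1,0,0,0,0,0],[1,0,0,0,0,0],[1,0,0,0,0,0],[1,0,0,0,0,0],[1,0,0,0,0,0],[1,0,0,0,0,0],[1,0,0,0,0,0],[1,0,0,0,0,0]]])

```text
time: 11.4
position: [522.3, -33.7, 63.6]
orientation: [[0.09, 0.996, -0.0], [0.996, -0.09, -0.0], [-0.0, -0.0, -1.0]]
contact_force: [-1.1, -2.6, -0.3]
grip_width: 85.4
finger_force: 0.8
```

Run:
```python
from h import *
w=bot.get_image("wrist");cv2.imwrite("pics/w3.png",cv2.convertScaleAbs(w["frame"],alpha=1.3,beta=15))
s=bot.sense();print(s["time"],s["position"],s["contact_force"])
```

```text
11.45 [522.31109038 -33.45713306  63.58785017] [ 0.46415477 -0.32243531  0.22133832]
```

View pics/w3.png

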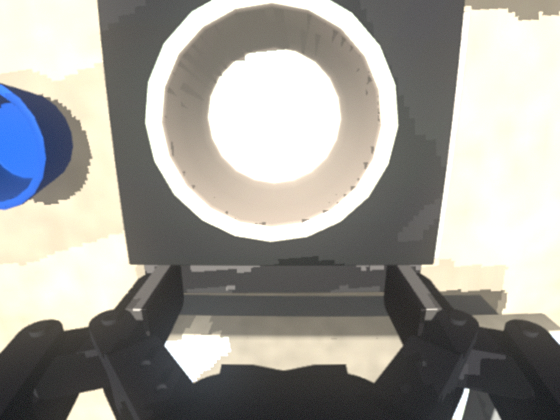

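The slate moved squarely, with the fingers at (160,270) and (410,270) behind its rear edge and the ramekin riding centred. Pushing on.

Emit:
arm_command(deltas=[[[1.5,0,0,0,0,0],[2,0,0,0,0,0],[2.5,0,0,0,0,0],[2.5,0,0,0,0,0],[2.5,0,0,0,0,0],[2.5,0,0,0,0,0],[2.5,0,0,0,0,0],[2.5,0,0,0,0,0],[2.5,0,0,0,0,0],[2.5,0,0,0,0,0]]])

```text
time: 12.45
position: [524.4, -10.1, 63.6]
orientation: [[0.09, 0.996, 0.0], [0.996, -0.09, -0.0], [-0.0, 0.0, -1.0]]
contact_force: [0.8, -2.0, 0.1]
grip_width: 85.3
finger_force: 0.8
```

Emit:
arm_command(deltas=[[[2.5,0,0,0,0,0],[2.5,0,0,0,0,0],[2.5,0,0,0,0,0],[2.5,0,0,0,0,0],[2.5,0,0,0,0,0],[2.5,0,0,0,0,0],[2.5,0,0,0,0,0],[2.5,0,0,0,0,0],[2.5,0,0,0,0,0],[2.5,0,0,0,0,0]]])

```text
time: 13.45
position: [526.7, 14.8, 63.6]
orientation: [[0.09, 0.996, 0.0], [0.996, -0.09, 0.0], [0.0, 0.0, -1.0]]
contact_force: [0.3, -2.3, 0.0]
grip_width: 85.4
finger_force: 0.8
```

Emit:
arm_command(deltas=[[[2.5,0,0,0,0,0],[2.5,0,0,0,0,0],[2.5,0,0,0,0,0],[2.5,0,0,0,0,0],[2.5,0,0,0,0,0],[2.5,0,0,0,0,0],[2.5,0,0,0,0,0],[2.5,0,0,0,0,0],[2.5,0,0,0,0,0],[2.5,0,0,0,0,0]]])

```text
time: 14.45
position: [528.9, 39.6, 63.6]
orientation: [[0.09, 0.996, 0.0], [0.996, -0.09, -0.0], [-0.0, 0.0, -1.0]]
contact_force: [-0.1, -2.0, -1.4]
grip_width: 85.6
finger_force: 0.8
```

Emit:
arm_command(deltas=[[[2.5,0,0,0,0,0],[2.5,0,0,0,0,0],[2.5,0,0,0,0,0],[2.5,0,0,0,0,0],[2.5,0,0,0,0,0],[2.5,0,0,0,0,0],[2.5,0,0,0,0,0],[2.5,0,0,0,0,0],[2.5,0,0,0,0,0],[2.5,0,0,0,0,0]]])

```text
time: 15.45
position: [531.1, 64.5, 63.6]
orientation: [[0.09, 0.996, -0.0], [0.996, -0.09, -0.0], [-0.0, -0.0, -1.0]]
contact_force: [-0.2, -1.8, -1.6]
grip_width: 85.2
finger_force: 0.9
```

Emit:
arm_command(deltas=[[[2.5,0,0,0,0,0],[2.5,0,0,0,0,0],[2.5,0,0,0,0,0],[2.5,0,0,0,0,0],[2.5,0,0,0,0,0],[2.5,0,0,0,0,0],[2.5,0,0,0,0,0],[2.5,0,0,0,0,0],[2.5,0,0,0,0,0],[2.5,0,0,0,0,0]]])

```text
time: 16.45
position: [533.4, 89.4, 63.6]
orientation: [[0.09, 0.996, 0.0], [0.996, -0.09, -0.0], [-0.0, 0.0, -1.0]]
contact_force: [-1.4, -2.9, 0.3]
grip_width: 85.6
finger_force: 1.3
```

Emit:
arm_command(deltas=[[[2.5,0,0,0,0,0],[2.5,0,0,0,0,0],[2.5,0,0,0,0,0],[2.5,0,0,0,0,0],[2.5,0,0,0,0,0],[2.5,0,0,0,0,0],[2.5,0,0,0,0,0],[2.5,0,0,0,0,0],[2,0,0,0,0,0],[1,0,0,0,0,0]]])

```text
time: 17.45
position: [535.4, 112.5, 63.6]
orientation: [[0.09, 0.996, 0.0], [0.996, -0.09, 0.0], [0.0, -0.0, -1.0]]
contact_force: [-0.8, -2.6, 1.2]
grip_width: 85.8
finger_force: 1.5
```

Emit:
arm_command(deltas=[[[-2,0,0,0,0,0],[-5,0,0,0,0,0],[-9,0,0,0,0,0],[-9,0,0,0,0,0],[0,0,-15,0,0,0],[0,0,-19,0,0,0],[0,0,-19,0,0,0],[0,0,-19,0,0,0],[0,0,-19,0,0,0],[0,0,-19,0,0,0]]])

```text
time: 18.45
position: [533.2, 87.4, 175.6]
orientation: [[0.09, 0.996, 0.001], [0.996, -0.09, 0.0], [0.0, 0.001, -1.0]]
contact_force: [0.8, -0.7, -0.9]
grip_width: 85.6
finger_force: 0.0
```

Emit:
arm_command(deltas=[[[0,0,0,0,0,0.145],[0,0,0,0,0,0.145],[0,0,0,0,0,0.145],[0,0,0,0,0,0.145],[0,0,0,0,0,0.145],[0,0,0,0,0,0.145],[0,0,0,0,0,0.145],[0,0,0,0,0,0.145],[0,0,0,0,0,0.145],[0,0,0,0,0,0.145]]])

```text
time: 19.45
position: [533.3, 87.5, 174.8]
orientation: [[1.0, 0.025, 0.001], [0.025, -1.0, 0.001], [0.001, -0.001, -1.0]]
contact_force: [-0.2, 0.0, 0.0]
grip_width: 85.5
finger_force: 0.0
```

Emit:
arm_command(deltas=[[[-9,-13.2,0,0,0,0],[-9,-13.2,0,0,0,0],[-9,-13.2,0,0,0,0],[-9,-13.2,0,0,0,0],[-9,-13.2,0,0,0,0],[-9,-13.2,0,0,0,0],[-9,-13.2,0,0,0,0],[-9,-13.2,0,0,0,0],[0,0,0,0,0,0.064],[0,0,0,0,0,0.064]]])

```text
time: 20.45
position: [456.5, 192.3, 173.8]
orientation: [[0.996, -0.094, -0.0], [-0.094, -0.996, 0.0], [-0.0, -0.0, -1.0]]
contact_force: [-0.1, -1.0, -0.0]
grip_width: 85.4
finger_force: 0.0
```

Run:
```python
from h import *
import pickle
for i in range(4): w=bot.get_image("wrist")
t=bot.get_image("top");pickle.dump((w,t),open("w4.pkl","wb"));cv2.imwrite("pics/w4.png",cv2.convertScaleAbs(w["frame"],alpha=1.3,beta=15))
s=bot.sense();print(s["time"],s["position"],np.round(s["orientation"],3).tolist(),s["joint_positions"])
```

```text
20.7 [457.50076156 191.08245675 173.67762797] [[0.996, -0.094, -0.0], [-0.094, -0.996, 0.0], [-0.0, -0.0, -1.0]] [-0.19314318  0.30282008 -0.3597733   1.96988454  0.13521408  0.89168278
 -2.28774372]
```

View pics/w4.png

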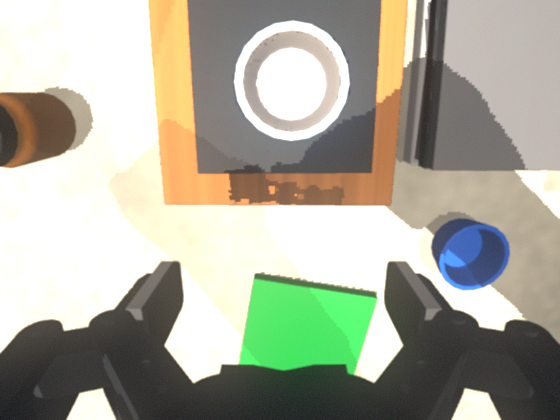

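The slate is wholly on the wood: front edge at (197,173)–(377,173), wood front edge at (163,205)–(392,206). The ramekin at (292,80) is centred.

Run:
```python
from h import *
import pickle;w,t=pickle.load(open("w4.pkl","rb"))
f=cv2.cvtColor(w["frame"],cv2.COLOR_BGR2HSV)
def rowedge(cols,r0,r1,kind):
    g=cv2.GaussianBlur(w["frame"],(3,3),0).astype(float)
    ch=g[:,:,2] ;out=[]
    for c in cols:
        d=np.diff(ch[r0:r1,c]);out.append([c,r0+np.argmax(d)+.5])
    return np.array(out)
E1=rowedge(range(205,232,3),160,190,0);E2=rowedge(range(350,372,3),160,190,0)
s=onplane(w,np.r_[E1,E2],66);k=np.polyfit(s[:,1],s[:,0],1);print("slate edge slope",k[0],"mid",s.mean(0).round(1),E1[:,1],E2[:,1])
o=onplane(w,[[163,205],[392,206],[151,2],[407,2]],54);print("wood",o.round(1).tolist())
print("slate",onplane(w,[[197,173],[377,173],[190,2],[380,2]],66).round(1).tolist(),"ram",onplane(w,[292,80],100).round(1))
```

```text
slate edge slope 0.0858087402774821 mid [480.4 189.1  66. ] [173.5 173.5 173.5 173.5 173.5 173.5 173.5 173.5 173.5] [172.5 172.5 172.5 172.5 172.5 172.5 172.5 172.5]
wood [[462.3, 281.6, 54.0], [445.7, 112.0, 54.0], [598.9, 265.1, 54.0], [583.4, 99.9, 54.0]]
slate [[486.0, 248.9, 66.0], [474.6, 125.9, 66.0], [592.6, 237.0, 66.0], [581.8, 120.9, 66.0]] ram [[538.6 179.8 100. ]]
```

Emit:
arm_command(deltas=[[[0,1.5,16,0,0,0],[0,0,16,0,0,0],[0,0,16,0,0,0],[0,0,16,0,0,0],[0,0,16,0,0,0],[0,0,16,0,0,0],[0,0,8,0,0,0],[0,0,4,0,0,0],[0,0,2.5,0,0,0],[0,0,1,0,0,0]]])

```text
time: 21.7
position: [458.1, 189.2, 62.4]
orientation: [[0.995, -0.097, 0.001], [-0.097, -0.995, 0.0], [0.001, -0.0, -1.0]]
contact_force: [0.3, -0.7, -0.4]
grip_width: 85.5
finger_force: 0.0
```

Emit:
arm_command(deltas=[[[1,0,0,0,0,0],[1,0,0,0,0,0],[1,0,0,0,0,0],[1,0,0,0,0,0],[1,0,0,0,0,0],[1,0,0,0,0,0],[1,0,0,0,0,0],[0,0,0,0,0,0],[0,0,0,0,0,0],[0,0,0,0,0,0]]])

```text
time: 22.7
position: [464.7, 188.4, 62.1]
orientation: [[0.995, -0.097, -0.0], [-0.097, -0.995, -0.0], [-0.0, 0.0, -1.0]]
contact_force: [-0.3, -0.9, 0.2]
grip_width: 85.3
finger_force: 0.0
```

Emit:
arm_command(deltas=[[[1,0,0,0,0,0],[1,0,0,0,0,0],[1,0,0,0,0,0],[1,0,0,0,0,0],[1,0,0,0,0,0],[1,0,0,0,0,0],[1,0,0,0,0,0],[1,0,0,0,0,0],[1,0,0,0,0,0],[1,0,0,0,0,0]]])

```text
time: 23.7
position: [474.7, 187.3, 62.0]
orientation: [[0.995, -0.097, -0.0], [-0.097, -0.995, -0.0], [-0.0, 0.0, -1.0]]
contact_force: [-2.7, 0.5, 0.4]
grip_width: 85.4
finger_force: 1.3
```

Emit:
arm_command(deltas=[[[1,0,0,0,0,0],[1,0,0,0,0,0],[1.2,0,0,0,0,0],[1.2,0,0,0,0,0],[1.2,0,0,0,0,0],[1.2,0,0,0,0,0],[1.2,0,0,0,0,0],[1,0,0,0,0,0],[1,0,0,0,0,0],[0,0,0,0,0,0]]])

```text
time: 24.7
position: [485.0, 186.5, 62.1]
orientation: [[0.995, -0.097, 0.0], [-0.097, -0.995, 0.0], [0.0, -0.0, -1.0]]
contact_force: [-1.0, -1.7, -1.5]
grip_width: 85.3
finger_force: 0.7
```

Run:
```python
from h import *
import pickle;a,_=pickle.load(open("im0.pkl","rb"))
t=bot.get_image("top");s=bot.sense();print(s["time"],s["position"],s["contact_force"])
pickle.dump(t,open("t5.pkl","wb"))
A=cv2.resize(a["frame"][160:255,180:275],None,fx=4,fy=4,interpolation=2);B=cv2.resize(t["frame"][160:255,180:275],None,fx=4,fy=4,interpolation=2)
cv2.imwrite("pics/c5.png",cv2.convertScaleAbs(np.hstack([A,B]),alpha=1.5,beta=10))
print(a["frame"][168:186,218].tolist())
```

```text
24.75 [484.96733127 186.46271121  62.15530328] [-2.04612046  0.17348554 -1.14805918]
[[95, 112, 118], [99, 113, 119], [53, 77, 114], [48, 74, 112], [45, 63, 94], [56, 107, 119], [57, 108, 122], [59, 112, 125], [44, 76, 94], [17, 25, 34], [117, 123, 127], [93, 101, 102], [29, 34, 37], [51, 80, 121], [49, 76, 115], [48, 75, 116], [48, 78, 116], [52, 78, 118]]
```

View pics/c5.png

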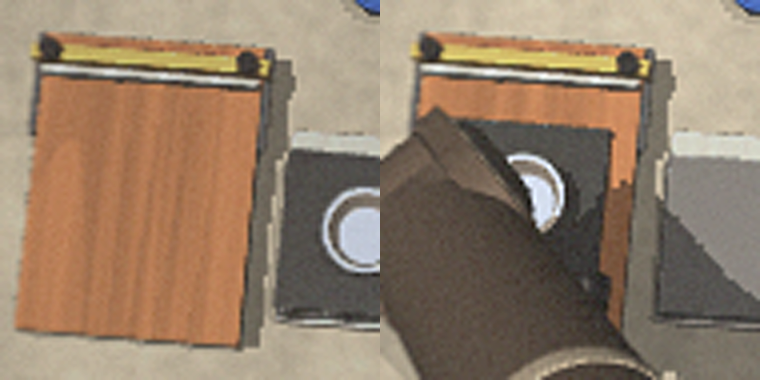

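Run:
```python
from h import *
import pickle;a,_=pickle.load(open("im0.pkl","rb"));t=pickle.load(open("t5.pkl","rb"))
xp=np.array([.995,-.098])
O=np.array([554.9,186.7])
def edges(im,cols,r0,r1,f):
    out=[]
    for c in cols:
        p=im["frame"][r0:r1,c,2].astype(float);out.append([c,f(p)+r0])
    return np.array(out,float)
def cross(p,lo,hi,rising):  # last crossing of mid level
    m=(lo+hi)/2
    for i in range(len(p)-1):
        if (rising and p[i]<m<=p[i+1]) or (not rising and p[i]>=m>p[i+1]): return i+(p[i]-m)/(p[i]-p[i+1])
    return np.nan
S=edges(t,range(305-100,232,3),183,200,lambda p:cross(p,40,110,False))
s=onplane(t,S,66)[:,:2];print("slate front x_p",((s-O)@xp).round(1))
cols=range(200,238,4)
D=edges(a,cols,176,188,lambda p:(lambda i:i+cross(p[i:],40,118,True))(1+3+int(np.argmin(p[3:8]))-1))
for z in(54,57,75):print("dark/wood",z,((onplane(a,D,z)[:,:2]-O)@xp).round(1))
W=edges(a,cols,176,188,lambda p:(lambda i:i+cross(p[i:],40,125,False))(int(np.argmax(p[1:5]))+1))
for z in(54,57,75):print("white/dark",z,((onplane(a,W,z)[:,:2]-O)@xp).round(1))
print(((np.array([484.97,186.46])-O)@xp))
```

```text
slate front x_p [62.  61.3 62.2 62.5 61.6 61.8 62.  62.  61.7]
dark/wood 54 [94.1 94.8 94.6 94.6 94.7 95.9 95.  94.6 95.4 95.1]
dark/wood 57 [93.4 94.1 93.9 93.9 94.  95.1 94.3 93.9 94.7 94.4]
dark/wood 75 [89.2 89.8 89.6 89.7 89.7 90.9 90.  89.6 90.4 90.2]
white/dark 54 [100.2  98.9  99.1 100.   99.1  98.9  99.9 100.   99.2  99.6]
white/dark 57 [99.5 98.2 98.3 99.3 98.4 98.2 99.2 99.3 98.4 98.9]
white/dark 75 [95.2 93.9 94.  94.9 94.1 93.9 94.9 94.9 94.1 94.6]
-69.55682999999995
```

Slate front is at 62 mm and the strip face at about 90–94 mm from the stop origin, so first advance 25 mm, then creep.

Emit:
arm_command(deltas=[[[1,0,0,0,0,0],[1.3,0,0,0,0,0],[1.4,0,0,0,0,0],[1.4,0,0,0,0,0],[1.4,0,0,0,0,0],[1.4,0,0,0,0,0],[1.4,0,0,0,0,0],[1.4,0,0,0,0,0],[1.4,0,0,0,0,0],[1.4,0,0,0,0,0]]])

```text
time: 25.75
position: [498.3, 185.1, 62.1]
orientation: [[0.995, -0.097, 0.0], [-0.097, -0.995, -0.0], [0.0, 0.0, -1.0]]
contact_force: [-2.9, 0.1, 0.7]
grip_width: 85.2
finger_force: 1.6
```

Emit:
arm_command(deltas=[[[1.4,0,0,0,0,0],[1.4,0,0,0,0,0],[1.4,0,0,0,0,0],[1.4,0,0,0,0,0],[1.4,0,0,0,0,0],[1.3,0,0,0,0,0],[1.2,0,0,0,0,0],[1,0,0,0,0,0],[1,0,0,0,0,0],[0,0,0,0,0,0]]])

```text
time: 26.75
position: [509.8, 184.0, 62.1]
orientation: [[0.995, -0.097, 0.0], [-0.097, -0.995, 0.0], [0.0, -0.0, -1.0]]
contact_force: [-2.3, -0.9, 0.9]
grip_width: 85.3
finger_force: 1.1
```

```bash
cat > f.py <<'E'
from h import *
import sys
F=[]
for i in range(int(sys.argv[1]) if len(sys.argv)>1 else 4):
    t=bot.get_image("top");s=bot.sense();F.append(s["contact_force"])
F=np.array(F);xp=np.array([.995,-.098,0])
print(s["time"],np.round(s["position"],2),"Fx_p",(F@xp).round(1),"mean",(F@xp).mean().round(2),"z",F[:,2].mean().round(1))
p=t["frame"][:,:,2].astype(float);out=[]
O=np.array([554.9,186.7])
for c in range(205,232,3):
    q=p[176:200,c];i=[k for k in range(4,len(q)-1) if q[k]>=75>q[k+1]]
    if i: out.append([c,176+i[-1]+(q[i[-1]]-75)/(q[i[-1]]-q[i[-1]+1])])
if out: print("front",((onplane(t,out,66)[:,:2]-O)@xp[:2]).round(1))
E
python3 f.py
```

```text
26.95 [509.83 184.01  62.08] Fx_p [-2.8 -1.3 -1.8 -0.5] mean -1.61 z 0.2
front [41.8 38.7 35.6 59.1 49.4 86.8 86.5 87.3 87.6]
```

Emit:
arm_command(deltas=[[[0.5,0,0,0,0,0],[0.5,0,0,0,0,0],[0.5,0,0,0,0,0],[0.3,0,0,0,0,0],[0.2,0,0,0,0,0],[0.2,0,0,0,0,0],[0.2,0,0,0,0,0],[0.2,0,0,0,0,0],[0.2,0,0,0,0,0],[0.2,0,0,0,0,0]]])

```text
time: 27.95
position: [512.6, 183.7, 62.0]
orientation: [[0.995, -0.097, -0.0], [-0.097, -0.995, -0.0], [-0.0, 0.0, -1.0]]
contact_force: [-2.7, -0.0, 1.5]
grip_width: 85.6
finger_force: 1.4
```

Emit:
arm_command(deltas=[[[0.1,0,0,0,0,0],[0.1,0,0,0,0,0],[0.1,0,0,0,0,0],[0.1,0,0,0,0,0],[0.1,0,0,0,0,0],[0.1,0,0,0,0,0],[0,0,0,0,0,0],[0,0,0,0,0,0],[0,0,0,0,0,0],[0,0,0,0,0,0]]])

```text
time: 28.95
position: [513.2, 183.7, 62.1]
orientation: [[0.995, -0.097, 0.0], [-0.097, -0.995, 0.0], [0.0, -0.0, -1.0]]
contact_force: [-2.4, 0.3, 0.8]
grip_width: 85.2
finger_force: 1.3
```

Emit:
arm_command(deltas=[[[0.1,0,0,0,0,0],[0.1,0,0,0,0,0],[0.1,0,0,0,0,0],[0.1,0,0,0,0,0],[0.1,0,0,0,0,0],[0.1,0,0,0,0,0],[0,0,0,0,0,0],[0,0,0,0,0,0],[0,0,0,0,0,0],[0,0,0,0,0,0]]])

```text
time: 29.95
position: [513.8, 183.6, 62.1]
orientation: [[0.995, -0.097, 0.0], [-0.097, -0.995, -0.0], [0.0, 0.0, -1.0]]
contact_force: [-2.2, 0.5, 0.3]
grip_width: 85.6
finger_force: 1.2
```

Emit:
arm_command(deltas=[[[0.1,0,0,0,0,0],[0.1,0,0,0,0,0],[0.1,0,0,0,0,0],[0.1,0,0,0,0,0],[0.1,0,0,0,0,0],[0.1,0,0,0,0,0],[0,0,0,0,0,0],[0,0,0,0,0,0],[0,0,0,0,0,0],[0,0,0,0,0,0]]])

```text
time: 30.95
position: [514.4, 183.6, 62.1]
orientation: [[0.995, -0.097, 0.0], [-0.097, -0.995, 0.0], [0.0, -0.0, -1.0]]
contact_force: [-2.6, 0.1, 0.1]
grip_width: 85.5
finger_force: 1.2
```

Emit:
arm_command(deltas=[[[0.1,0,0,0,0,0],[0.1,0,0,0,0,0],[0.1,0,0,0,0,0],[0.1,0,0,0,0,0],[0.1,0,0,0,0,0],[0.1,0,0,0,0,0],[0,0,0,0,0,0],[0,0,0,0,0,0],[0,0,0,0,0,0],[0,0,0,0,0,0]]])

```text
time: 31.95
position: [515.0, 183.5, 62.1]
orientation: [[0.995, -0.097, 0.0], [-0.097, -0.995, -0.0], [0.0, 0.0, -1.0]]
contact_force: [-1.7, -0.3, 0.7]
grip_width: 85.4
finger_force: 1.2
```

Emit:
arm_command(deltas=[[[0.1,0,0,0,0,0],[0.1,0,0,0,0,0],[0.1,0,0,0,0,0],[0.1,0,0,0,0,0],[0.1,0,0,0,0,0],[0.1,0,0,0,0,0],[0,0,0,0,0,0],[0,0,0,0,0,0],[0,0,0,0,0,0],[0,0,0,0,0,0]]])

```text
time: 32.95
position: [515.6, 183.4, 62.1]
orientation: [[0.995, -0.097, 0.0], [-0.097, -0.995, -0.0], [0.0, 0.0, -1.0]]
contact_force: [-2.2, 0.1, -0.2]
grip_width: 85.6
finger_force: 1.2
```

```bash
python3 f.py 1
python3 - <<'E'
from h import *
t=bot.get_image("top");c=t["frame"][165:200,185:255]
cv2.imwrite("pics/c6.png",cv2.convertScaleAbs(cv2.resize(c,None,fx=10,fy=10,interpolation=0),alpha=1.6,beta=10))
E
```

```text
33.0 [515.58 183.42  62.08] Fx_p [-2.] mean -1.95 z 0.1
front [51.  48.4 44.6 39.8 59.1 95.4]
```

View pics/c6.png

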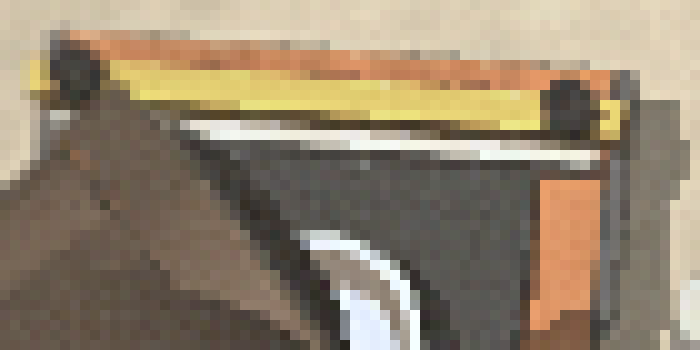

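The slate's front edge lies right at the white strip (rows 150–165 of the crop), so contact is close. Continue creeping.

Emit:
arm_command(deltas=[[[0.1,0,0,0,0,0],[0.1,0,0,0,0,0],[0.1,0,0,0,0,0],[0.1,0,0,0,0,0],[0.1,0,0,0,0,0],[0.1,0,0,0,0,0],[0,0,0,0,0,0],[0,0,0,0,0,0],[0,0,0,0,0,0],[0,0,0,0,0,0]]])

```text
time: 34.05
position: [516.2, 183.4, 62.1]
orientation: [[0.995, -0.097, 0.0], [-0.097, -0.995, -0.0], [0.0, 0.0, -1.0]]
contact_force: [-2.6, 0.3, -0.4]
grip_width: 85.2
finger_force: 1.2
```

Emit:
arm_command(deltas=[[[0.1,0,0,0,0,0],[0.1,0,0,0,0,0],[0.1,0,0,0,0,0],[0.1,0,0,0,0,0],[0.1,0,0,0,0,0],[0.1,0,0,0,0,0],[0,0,0,0,0,0],[0,0,0,0,0,0],[0,0,0,0,0,0],[0,0,0,0,0,0]]])

```text
time: 35.05
position: [516.8, 183.3, 62.1]
orientation: [[0.995, -0.097, 0.0], [-0.097, -0.995, -0.0], [0.0, 0.0, -1.0]]
contact_force: [-3.0, -1.1, 0.5]
grip_width: 85.3
finger_force: 1.2
```

Emit:
arm_command(deltas=[[[0.1,0,0,0,0,0],[0.1,0,0,0,0,0],[0.1,0,0,0,0,0],[0.1,0,0,0,0,0],[0.1,0,0,0,0,0],[0.1,0,0,0,0,0],[0,0,0,0,0,0],[0,0,0,0,0,0],[0,0,0,0,0,0],[0,0,0,0,0,0]]])

```text
time: 36.05
position: [517.4, 183.3, 62.1]
orientation: [[0.995, -0.097, 0.0], [-0.097, -0.995, -0.0], [0.0, 0.0, -1.0]]
contact_force: [-3.2, 0.2, 0.8]
grip_width: 85.5
finger_force: 1.2
```

Emit:
arm_command(deltas=[[[0.1,0,0,0,0,0],[0.1,0,0,0,0,0],[0.1,0,0,0,0,0],[0.1,0,0,0,0,0],[0.1,0,0,0,0,0],[0.1,0,0,0,0,0],[0,0,0,0,0,0],[0,0,0,0,0,0],[0,0,0,0,0,0],[0,0,0,0,0,0]]])

```text
time: 37.05
position: [518.0, 183.2, 62.1]
orientation: [[0.995, -0.097, 0.0], [-0.097, -0.995, -0.0], [0.0, 0.0, -1.0]]
contact_force: [-1.7, 1.2, 0.4]
grip_width: 85.7
finger_force: 1.3
```

Emit:
arm_command(deltas=[[[0.1,0,0,0,0,0],[0.1,0,0,0,0,0],[0.1,0,0,0,0,0],[0.1,0,0,0,0,0],[0.1,0,0,0,0,0],[0.1,0,0,0,0,0],[0,0,0,0,0,0],[0,0,0,0,0,0],[0,0,0,0,0,0],[0,0,0,0,0,0]]])

```text
time: 38.05
position: [518.6, 183.1, 62.1]
orientation: [[0.995, -0.097, 0.0], [-0.097, -0.995, -0.0], [0.0, 0.0, -1.0]]
contact_force: [-1.7, -0.2, -0.6]
grip_width: 85.6
finger_force: 1.4
```

Emit:
arm_command(deltas=[[[0.1,0,0,0,0,0],[0.1,0,0,0,0,0],[0.1,0,0,0,0,0],[0.1,0,0,0,0,0],[0.1,0,0,0,0,0],[0.1,0,0,0,0,0],[0,0,0,0,0,0],[0,0,0,0,0,0],[0,0,0,0,0,0],[0,0,0,0,0,0]]])

```text
time: 39.05
position: [519.2, 183.1, 62.1]
orientation: [[0.995, -0.097, 0.0], [-0.097, -0.995, 0.0], [0.0, -0.0, -1.0]]
contact_force: [-2.9, 0.4, 0.9]
grip_width: 85.3
finger_force: 1.4
```

Emit:
arm_command(deltas=[[[0.1,0,0,0,0,0],[0.1,0,0,0,0,0],[0.1,0,0,0,0,0],[0.1,0,0,0,0,0],[0.1,0,0,0,0,0],[0.1,0,0,0,0,0],[0,0,0,0,0,0],[0,0,0,0,0,0],[0,0,0,0,0,0],[0,0,0,0,0,0]]])

```text
time: 40.05
position: [519.8, 183.1, 62.1]
orientation: [[0.995, -0.097, 0.0], [-0.097, -0.995, 0.0], [0.0, -0.0, -1.0]]
contact_force: [-2.8, 1.2, -0.0]
grip_width: 85.1
finger_force: 1.4
```

Emit:
arm_command(deltas=[[[0.1,0,0,0,0,0],[0.1,0,0,0,0,0],[0.1,0,0,0,0,0],[0.1,0,0,0,0,0],[0.1,0,0,0,0,0],[0,0,0,0,0,0],[0,0,0,0,0,0],[0,0,0,0,0,0],[0,0,0,0,0,0],[0,0,0,0,0,0]]])

```text
time: 41.05
position: [520.3, 183.0, 62.1]
orientation: [[0.995, -0.097, 0.0], [-0.097, -0.995, -0.0], [0.0, 0.0, -1.0]]
contact_force: [-3.1, 0.4, 1.0]
grip_width: 85.5
finger_force: 1.5
```

Emit:
arm_command(deltas=[[[0.1,0,0,0,0,0],[0.1,0,0,0,0,0],[0.1,0,0,0,0,0],[0.1,0,0,0,0,0],[0,0,0,0,0,0],[0,0,0,0,0,0],[0,0,0,0,0,0],[0,0,0,0,0,0],[0,0,0,0,0,0],[0,0,0,0,0,0]]])

```text
time: 42.05
position: [520.6, 183.0, 62.1]
orientation: [[0.995, -0.097, -0.0], [-0.097, -0.995, -0.0], [-0.0, 0.0, -1.0]]
contact_force: [-3.8, 0.4, 1.7]
grip_width: 85.4
finger_force: 2.0
```

Emit:
arm_command(deltas=[[[0.1,0,0,0,0,0],[0.1,0,0,0,0,0],[0,0,0,0,0,0],[0,0,0,0,0,0],[0,0,0,0,0,0],[0,0,0,0,0,0],[0,0,0,0,0,0],[0,0,0,0,0,0],[0,0,0,0,0,0],[0,0,0,0,0,0]]])

```text
time: 43.05
position: [520.8, 182.9, 62.0]
orientation: [[0.995, -0.097, -0.0], [-0.097, -0.995, -0.0], [-0.0, 0.0, -1.0]]
contact_force: [-4.2, 0.5, 1.4]
grip_width: 85.6
finger_force: 2.3
```

Emit:
arm_command(deltas=[[[0.1,0,0,0,0,0],[0.1,0,0,0,0,0],[0.1,0,0,0,0,0],[0.1,0,0,0,0,0],[0,0,0,0,0,0],[0,0,0,0,0,0],[0,0,0,0,0,0],[0,0,0,0,0,0],[0,0,0,0,0,0],[0,0,0,0,0,0]]])

```text
time: 44.05
position: [521.1, 182.9, 62.1]
orientation: [[0.995, -0.097, -0.0], [-0.097, -0.995, -0.0], [-0.0, 0.0, -1.0]]
contact_force: [-5.0, 0.1, 1.9]
grip_width: 85.4
finger_force: 2.7
```

Emit:
arm_command(deltas=[[[0.1,0,0,0,0,0],[0.1,0,0,0,0,0],[0.1,0,0,0,0,0],[0.1,0,0,0,0,0],[0.1,0,0,0,0,0],[0.1,0,0,0,0,0],[0.1,0,0,0,0,0],[0.1,0,0,0,0,0],[0,0,0,0,0,0],[0,0,0,0,0,0]]])

```text
time: 45.05
position: [521.4, 182.9, 62.0]
orientation: [[0.995, -0.097, -0.001], [-0.097, -0.995, -0.0], [-0.001, 0.0, -1.0]]
contact_force: [-7.1, 0.6, 2.6]
grip_width: 85.4
finger_force: 3.5
```

```bash
python3 f.py 4; python3 -c "
from h import *
s=bot.sense();print(s['finger_force'],s['wrist_torque'])"
```

```text
45.25 [521.37 182.9   62.03] Fx_p [-6.8 -6.8 -7.5 -7.3] mean -7.1 z 3.1
front [56.9 51.7 48.9 68.1]
3.478358070133254 [ 0.20464363  1.45081285 -0.06557966]
```

Emit:
arm_command(deltas=[[[0.2,0,0,0,0,0],[0.2,0,0,0,0,0],[0.2,0,0,0,0,0],[0.2,0,0,0,0,0],[0.2,0,0,0,0,0],[0.2,0,0,0,0,0],[0.1,0,0,0,0,0],[0.1,0,0,0,0,0],[0,0,0,0,0,0],[0,0,0,0,0,0]]])

```text
time: 46.25
position: [521.9, 182.9, 62.0]
orientation: [[0.995, -0.097, -0.003], [-0.097, -0.995, -0.001], [-0.002, 0.001, -1.0]]
contact_force: [-9.4, 1.7, 5.5]
grip_width: 85.4
finger_force: 4.8
```

```bash
python3 f.py 4; python3 -c "
from h import *
s=bot.sense();print(s['finger_force'],s['wrist_torque'])"
```

```text
46.45 [521.91 182.83  61.96] Fx_p [-10.   -9.4  -9.7  -9.8] mean -9.72 z 4.9
front [60.  57.5 54.3 49.6 68.1]
4.825871024513617 [ 0.14247985  1.95419655 -0.131565  ]
```

Emit:
arm_command(deltas=[[[0,0,-0.1,0,0,0],[0.1,0,-0.1,0,0,0],[0.2,0,0,0,0,0],[0.2,0,0,0,0,0],[0.1,0,0,0,0,0],[0.1,0,0,0,0,0],[0,0,0,0,0,0],[0,0,0,0,0,0],[0,0,0,0,0,0],[0,0,0,0,0,0]]])

```text
time: 47.45
position: [522.2, 182.8, 62.0]
orientation: [[0.995, -0.097, -0.003], [-0.097, -0.995, -0.001], [-0.003, 0.001, -1.0]]
contact_force: [-11.0, 1.5, 5.4]
grip_width: 85.4
finger_force: 5.3
```

```bash
python3 f.py 3
```

```text
47.6 [522.18 182.8   61.97] Fx_p [-10.1 -10.5 -10.6] mean -10.42 z 5.0
front [63.3 57.5 54.5 49.7 69.5]
```

Emit:
arm_command(deltas=[[[0.2,0,0,0,0,0],[0.2,0,0,0,0,0],[0.1,0,0,0,0,0],[0,0,0,0,0,0],[0,0,0,0,0,0],[0,0,0,0,0,0],[0,0,0,0,0,0],[0,0,0,0,0,0],[0,0,0,0,0,0],[0,0,0,0,0,0]]])

```text
time: 48.6
position: [522.4, 182.8, 62.0]
orientation: [[0.995, -0.096, -0.004], [-0.096, -0.995, -0.001], [-0.004, 0.001, -1.0]]
contact_force: [-11.4, 1.2, 6.4]
grip_width: 85.1
finger_force: 5.7
```

Emit:
arm_command(deltas=[[[0,0,0,0,0,0],[0,0,0,0,0,0],[0,0,0,0,0,0],[0,0,0,0,0,0],[0,0,0,0,0,0],[0,0,0,0,0,0],[0,0,0,0,0,0],[0,0,0,0,0,0],[0,0,0,0,0,0],[0,0,0,0,0,0]]])

```text
time: 49.6
position: [522.4, 182.8, 62.0]
orientation: [[0.995, -0.096, -0.004], [-0.096, -0.995, -0.001], [-0.004, 0.001, -1.0]]
contact_force: [-10.6, 2.6, 5.7]
grip_width: 85.4
finger_force: 5.7
```

Emit:
arm_command(deltas=[[[-0.5,0,0,0,0,0],[-0.5,0,0,0,0,0],[-0.5,0,0,0,0,0],[-0.5,0,0,0,0,0],[-1,0,0,0,0,0],[-1,0,0,0,0,0],[-2,0,0,0,0,0],[-3,0,0,0,0,0],[-5,0,0,0,0,0],[-6,0,0,0,0,0]]])

```text
time: 50.6
position: [504.7, 184.5, 62.4]
orientation: [[0.995, -0.097, 0.001], [-0.097, -0.995, 0.0], [0.001, -0.0, -1.0]]
contact_force: [-0.1, -0.4, 0.1]
grip_width: 85.5
finger_force: 0.0
```

Emit:
arm_command(deltas=[[[-10,0,0,0,0,0],[-15,0,0,0,0,0],[-5,0,-10,0,0,0],[0,0,-20,0,0,0],[0,0,-20,0,0,0],[0,0,-20,0,0,0],[0,0,-20,0,0,0],[0,0,-20,0,0,0],[0,0,-10,0,0,0],[0,0,0,0,0,0]]])

```text
time: 51.6
position: [475.6, 187.8, 184.0]
orientation: [[0.995, -0.097, 0.003], [-0.097, -0.995, 0.001], [0.003, -0.001, -1.0]]
contact_force: [0.2, 0.5, -0.3]
grip_width: 85.5
finger_force: 0.0
```

Run:
```python
from h import *
for _ in range(3): w=bot.get_image("wrist")
s=bot.sense();print(s["time"],s["position"],s["contact_force"])
O=np.array([554.9,186.7]);xp=np.array([.995,-.098]);yp=np.array([.098,.995])
g=w["frame"].astype(float)
# slate mask: dark low-saturation
hsv=cv2.cvtColor(w["frame"],cv2.COLOR_BGR2HSV)
m=((hsv[...,2]<110)&(hsv[...,1]<90)).astype(np.uint8)
m[255:]=0
n,l,st,ce=cv2.connectedComponentsWithStats(m)
for i in np.argsort(-st[1:,4])[:5]+1: print(st[i],ce[i])
R=g[:,:,2]
for c in range(170,400,20):
    d=np.diff(R[30:230,c]);k=np.argsort(-abs(d))[:3];print(c,[(int(30+j),int(d[j])) for j in k])
```

```text
51.75 [474.39052046 187.13046417 181.52832378] [ 0.43483405  0.76794911 -0.63893582]
[  187     0   187   123 14161] [276.82508297  73.53131841]
[  387     0   148   191 13849] [445.08238862 128.45172937]
[   0  127   27   66 1292] [ 10.58204334 160.9001548 ]
[424 226  53  29 291] [443.34707904 235.0137457 ]
[550 189  10  12 105] [554.9047619  194.56190476]
170 [(222, -15), (118, -14), (223, 8)]
190 [(222, -14), (83, 13), (80, 12)]
210 [(122, 65), (123, 48), (223, 24)]
230 [(122, 59), (123, 41), (223, 26)]
250 [(122, 72), (65, -59), (158, -55)]
270 [(77, -76), (122, 72), (76, -57)]
290 [(79, -78), (122, 75), (200, 60)]
310 [(73, -68), (74, -66), (122, 63)]
330 [(58, -71), (122, 67), (216, 51)]
350 [(218, 42), (122, 33), (123, 25)]
370 [(216, 59), (104, -38), (215, 27)]
390 [(91, -56), (208, 55), (207, 28)]
```

Run:
```python
from h import *
w=bot.get_image("wrist");R=w["frame"][:,:,2].astype(float)
O=np.array([554.9,186.7]);xp=np.array([.995,-.098])
P=[]
for c in list(range(205,255,5))+list(range(330,360,5)):
    d=np.clip(np.diff(R[112:132,c]),0,None);P.append([c,112.5+(d*np.arange(19)).sum()/d.sum()])
q=onplane(w,P,66)[:,:2];print("back edge x_p",((q-O)@xp).round(1),"slope",np.polyfit(q[:,1],q[:,0],1)[0])
s=bot.sense();print(s["time"],s["contact_force"])
```

```text
back edge x_p [-23.1 -23.2 -23.2 -23.3 -23.3 -23.3 -23.2 -23.2 -23.1 -23.2 -23.1 -23.4
 -23.5 -23.3 -23.4 -23.3] slope 0.10003410718823984
51.8 [ 0.02086565  0.55376207 -0.90868841]
```

```bash
python3 -c "
from station import bot
print(bot.close_job())"
```

```text
the job is handed in; nothing more can be done
None
```

I slid the top slate and ramekin onto the wooden stand and pushed the slate home square against the backstop. I held it there about 1.5 s at roughly 8 N (estimated: 11 N at the wrist less drag), then backed the arm clear and handed the job in at about 52 s; I did not re-check the lower slates, cup, jar or shaker afterwards.

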